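# Press a detector carrier home in the corner fixture

## Task

Swing the magnifier boom away from above the corner fixture, to the robot's right, round to its stop or nearly so. Then take the detector carrier (rectangular foot, square stem), set it flat on the fixture plate with its long side along the longer fence, and push it firmly home into the corner so that it bears on both fences at once, a steady push on each. Finish like that: the program ends with the gripper still holding the carrier and pressing it against both fences, the boom still swung away and the other things on the bench left where they were.

Things in the scene. Friction and masses are not known exactly. Their poses are not given: they have to be found in the camera images.
- boom (a joint): Angle of the magnifier boom about its upright hinge post (rad). At 0 it points along the fixture's -x direction, from the post over the fixture; it grows anticlockwise seen from above, which swings the boom to the robot's right (-y), up to a stop at 1.5. It starts between -0.2 and 0.2. It turns freely in the horizontal plane with light friction (about 1 N at the pin) and stays where it is left.
- boom_pin (a point): Middle of the free part of the boom's grip pin: a black upright round pin, 14 mm across, standing on the boom 110 mm from the hinge axis; pin top is 20 mm above this point, the boom's rod (12 mm thick, horizontal) has its top 29 mm below it. This point is 195 mm above the bench. Beyond the pin the boom carries a round magnifier lens, 84 mm across and 12 mm thick, centred 180 mm from the hinge axis and 160 mm above the bench.
- boom_hinge (a point): On the hinge axis of the boom at the height of its rod (160 mm above the bench): steel post of a clamp stand, 16 mm thick, its top 190 mm above the bench, standing about 170 mm along +x of the fixture from the fixture's middle. The stand is heavy and fixed; its black base is 14 mm high.
- fixture: Corner fixture, fixed to the bench: an aluminium plate 150 mm (x) by 130 mm (y) and 10 mm thick with two steel fences on it. Origin: centre of the plate's underside, on the bench; x runs along the long fence, roughly away from the robot, z up.
- corner (a point): The inside corner of the fixture, where the inner faces of the two fences meet, at the height of the plate's top (10 mm above the bench); axes as the fixture's. The free area lies towards -x and +y of it. It is at x 52, y -47 mm in the fixture's frame.
- fence_long: The longer fence: steel bar 123 mm long (x), 16 mm wide, 20 mm high, on the plate's right-hand (-y) side; its inner face looks to the fixture's +y. Origin: middle of its underside, on the plate.
- fence_short: The shorter fence: steel bar 62 mm long (y), 16 mm wide, 20 mm high, on the plate's far (+x) side; its inner face looks to the fixture's -x. Origin: middle of its underside, on the plate.
- carrier_mid (a point): Centre of the detector carrier, 35 mm above its underside. The carrier is one aluminium piece of about 0.2 to 0.35 kg, 70 mm high: a rectangular foot 64 mm (its x) by 48 mm (its y) and 24 mm high, and centred on it a square stem 24 by 24 mm, 46 mm high, to grip by. Starts standing on the bench at the robot's left. Seated, this point is 32 mm towards -x, 24 mm towards +y and 35 mm above the corner, with the carrier's x along the fixture's x (either way round).
- carrier: The same detector carrier; origin at the centre of its underside. It rubs on the plate and on a fence it already touches (friction about 0.5 to 0.7 of the load), so press it only lightly on the plate; 6 to 18 N towards each fence seats it.
- round_mount: Bystander of the same metal: round foot 58 mm across and 20 mm high with a round stem 22 mm across, 62 mm high in all. Origin: centre of its underside. It may stand in either of the two places on the left.
- wash_bottle: Bystander: white wash bottle with yellow cap, 76 mm across, 200 mm high with its spout; origin under its centre.
- jar: Bystander: small glass jar, 52 mm across, 60 mm high; origin under its centre.
- spare_flange: Bystander: steel ring lying flat, 70 mm across, 12 mm thick; origin under its centre.
- screwdriver: Bystander: screwdriver lying on the bench, 160 mm long; origin under its middle.
- cup: Bystander: white plastic cup, 64 mm across, 60 mm high; origin under its centre.
Not all that is in view belongs to the job. What is shaped like the carrier but purple or turquoise is not meant.

How it is judged:
By the outcome, as a careful person would: the job done as asked, in the order asked, and still so for the second after the job is handed in, while the arm keeps its last pose, push and grip.
It also fails if it takes over 69 s, if anything falls off the work surface, if the arm or the gripper's body presses on something with over 40 N, if the wrist force passes 120 N, or if a joint passes its speed limit or range.

## Robot

A 7-joint arm with a two-finger parallel gripper is mounted at the origin on the work surface. World frame = base frame: x ahead of the robot, y to its left, z up, the work surface at z = 0. Lengths are in mm, angles in rad, forces in N, time in s.
With the tool pointing down it reaches from about 350 to 900 mm from the base axis. Payload 19.9 kg.
Tool frame: the origin (TCP) lies at the very end of the fingers, on their centre line; the grasp point (between the pads) lies 19 mm behind it; z points along the fingers, y is the line along which they close (so a half turn about z gives the same grasp; the last joint's range is limited). The gripper opens to 85 mm and grips with 20 to 120 N. Pads are 22 mm wide; open, the fingers measure 114 mm over their backs; the gripper's body (76 mm by 85 mm) begins 54 mm behind the grasp point. The pads swing forward as they close: fully open they stand 13 mm farther back than shut.
Start: joints at [1.105, 0.417, -0.01, 1.614, 0.005, 1.111, -0.053], TCP at [257.579, -569.433, 231.26] pointing down, gripper open.
Joint ranges: [-2.81, 2.81], [-0.39, 2.02], [-1.27, 1.25], [0.06, 2.57], [-1.19, 4.33], [0.19, 2], [-2.82, 2.82]. Speed limits (rad/s): [1.89, 1.89, 2.39, 2.39, 3.01, 3.01, 3.01].

## Interface

Orientations are given as a rotation vector (axis times angle).
In Python, from plant import arm gives the robot as it stands.
- The arm moves only by the shell command python3 -m handwheel 'ROWS' [FORCE]. ROWS is JSON, a list of rows, each an object of numbers: "dx", "dy", "dz": the shift along the world's x, y, z in cm; "rx", "ry", "rz": the turn, a rotation vector about the world's x, y, z in rad; "hand": the opening, from 0 (shut) to 1 (fully open). In form: [{"dx": .., "dy": .., "dz": .., "rx": .., "ry": .., "rz": .., "hand": ..}, ...]. A call has 1 to 20 rows; each row shifts and turns the commanded pose from where the row before left it; what a row does not reach is not made up. A row lasts 1/8 s, in which the tool goes at most 62.5 mm and 10.7 degrees, less where a joint would pass 70% of its speed; a pose out of reach is approached as far as the arm can. A call is refused whole if a number of a shift passes 6.25 or a number of a turn 0.188, either way. A call with a gripper value outside its range is refused whole. The fingers move at their own pace and stop on an object; FORCE is the grip in N (left out, the last holds). Time passes only in rows, so rows that do not move let the fingers close. It gives the time, the measured TCP pose, the force, the opening and the grip force at its end, in the units of the state.
- arm.state(): the state, without advancing time (a new reading comes with each control period).
- arm.read_camera(name): name is "scene" or "top"; returns the picture (420x560x3 uint8, red, green, blue); there is no depth.
- arm.camera_model(name): a dict with "K" (3x3 intrinsics, pixels), "position" and "rotation" of the camera in the world. Camera axes: x right, y down, z forward; pixel columns grow to the right and rows downward; lengths in mm; the calibration is good to about 2 mm. A picture is of the moment at which its call begins. camera_model takes no time and is no camera call.
- arm.close_job(): hands the job in; it is judged then, once.
The state is a dict: "t": time; "joint_pos": joint angles; "joint_vel": joint speeds; "joint_efforts": joint torques, N m; "position": TCP position; "eef_rot": TCP orientation; "contact_force": force on the tool from outside, world axes, zero at the start; "wrist_torque": the same for the moment, N m; "width": finger opening in mm; "grasp_force": force on a finger pad.
Only numpy, scipy, OpenCV 4.12 (cv2) and the standard library are available. Lean on these libraries where they do the work, as an engineer would, in place of code of your own. Each camera call takes 0.05 s, during which the arm holds its last target. There are 200 camera calls.

## Working session

There is one attempt and no reset: what is moved stays moved. The work goes in short steps, Python scripts to look and compute and a shell command to move; the robot and the scene stay as the last step left them, time stands still between calls to the robot, and variables do not carry over. Pictures are saved under pics/ and viewed, at most 10 in all, crops included, and the job is handed in when it is done.

```bash
mkdir -p pics; ls; python3 - <<'E'
from plant import arm
import cv2
for n in ("scene","top"):
    im=arm.read_camera(n); cv2.imwrite(f"pics/{n}0.png",cv2.resize(im[:,:,::-1],(800,600),interpolation=cv2.INTER_CUBIC))
    m=arm.camera_model(n); print(n,m)
s=arm.state(); print(s)
E
```

```text
pics
scene {'K': array([[454.99488264,   0.        , 273.09410722],
       [  0.        , 454.99488264, 204.57018207],
       [  0.        ,   0.        ,   1.        ]]), 'position': array([1077.27794687,  800.44132404, 1109.702656  ]), 'rotation': array([-0.8350966 , -2.59898734,  1.02381835])}
top {'K': array([[392.94373345,   0.        , 285.43400118],
       [  0.        , 392.94373345, 207.19801036],
       [  0.        ,   0.        ,   1.        ]]), 'position': array([ 485.18180645,   38.64047606, 1144.0962112 ]), 'rotation': array([-2.19437153,  2.1608553 , -0.09708447])}
{'t': 0.1, 'joint_pos': array([ 1.1044884 ,  0.41790964, -0.01031009,  1.61409087,  0.0047133 ,
        1.11069245, -0.05301126]), 'joint_vel': array([ 9.45324791e-04, -2.87642535e-03,  1.71277751e-03, -1.18220299e-03,
       -1.01604958e-04, -1.06139147e-03, -2.49612106e-05]), 'joint_efforts': array([ 1.03798815e-03, -8.65822649e+01,  6.79611359e-01, -4.35641134e+01,
        1.91442127e-02,  4.99961490e-03, -1.18391185e-05]), 'position': array([ 257.46049425, -569.17905082,  230.73540481]), 'eef_rot': array([-3.06998265e+00, -6.62077470e-01,  4.98759981e-04]), 'contact_force': array([ 0.91166431, -0.11693742,  0.04117742]), 'wrist_torque': array([0.00046149, 0.06367737, 0.03280041]), 'grasp_force': 0.0, 'width': 85.30542798449014}
```

View pics/top0.png

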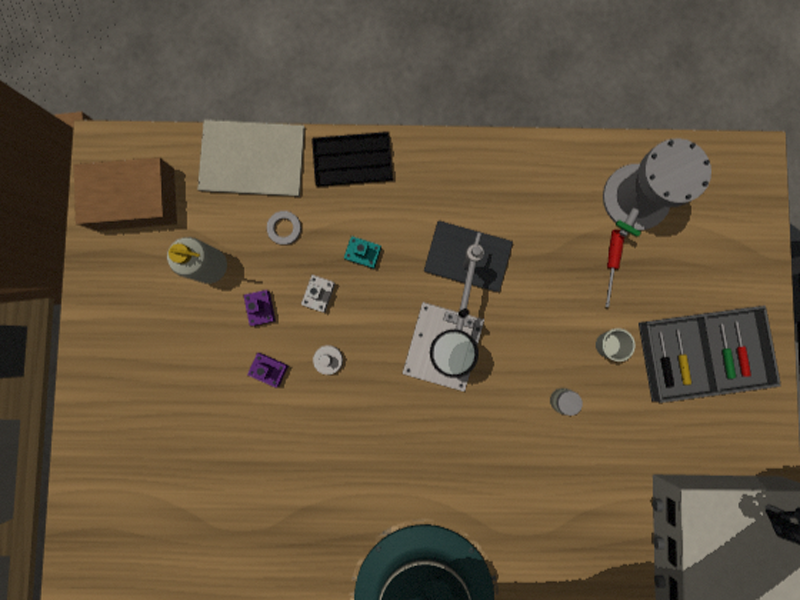

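View pics/scene0.png

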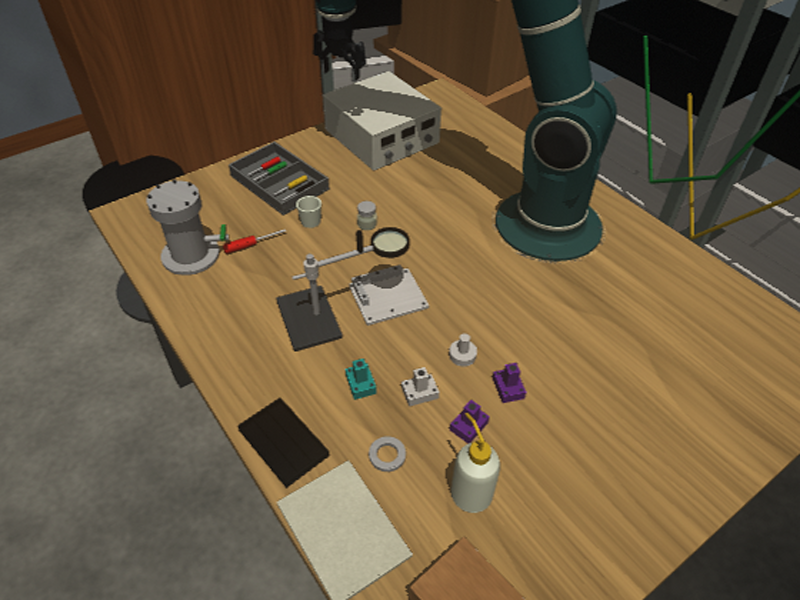

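Top view (800×600): the aluminium carrier with a rectangular foot is at (319,293). Things it could be mistaken for: round mount (328,360), purple (259,307) and (268,370), turquoise (362,251). The fixture is at (443,347), the boom pin about (464,314) and the hinge (476,252). I choose (319,293) and check it in a close crop.

```bash
cat > h.py <<'E'
import numpy as np, cv2
from scipy.spatial.transform import Rotation as R
from plant import arm
def ray(n,u,v,z):
    m=arm.camera_model(n); d=R.from_rotvec(m["rotation"]).as_matrix()@np.linalg.inv(m["K"])@[u,v,1]
    p=m["position"]; return p+d*(z-p[2])/d[2]
def proj(n,P):
    m=arm.camera_model(n); c=R.from_rotvec(m["rotation"]).as_matrix().T@(np.asarray(P,float)-m["position"]); q=m["K"]@c; return q[:2]/q[2]
def crop(n,u0,v0,w,k,f):
    im=arm.read_camera(n)[:,:,::-1]; h=w*3//4
    cv2.imwrite(f"pics/{f}.png",cv2.resize(im[v0:v0+h,u0:u0+w],None,fx=k,fy=k,interpolation=cv2.INTER_CUBIC))
E
python3 -c "
from h import *
crop('top',204,155,160,5,'topc')"
```

```text
(no output)
```

View pics/topc.png

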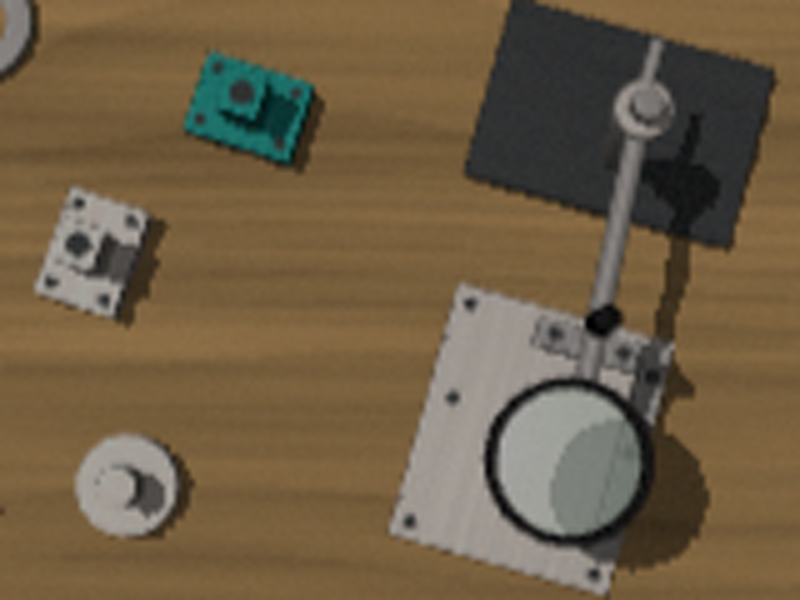

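The crop confirms it: rectangular foot with four holes at (78,203), (131,221), (104,300), (50,283), and a square stem. Plate corners are at (460,284), (673,345), (607,595), (390,533), the pin at (603,318) and the hinge at (645,106).

```bash
cat > m1.py <<'E'
from h import *
np.set_printoptions(precision=1,suppress=True)
f=lambda p,z: ray("top",204+(p[0]+.5)/5-.5,155+(p[1]+.5)/5-.5,z)
P=np.array([f(p,10) for p in [(460,284),(673,345),(607,595),(390,533)]])
L=np.linalg.norm(np.roll(P,-1,0)-P,axis=1); c=P.mean(0)
ex=(P[0]+P[1]-P[2]-P[3]); ey=(P[0]+P[3]-P[1]-P[2]); a=np.arctan2(ex[1],ex[0]); b=np.arctan2(-ey[0],ey[1])
print("plate",c,"sides",L,"ang",np.round([a,b],3)); a=(a+b)/2
T=lambda x,y:c[:2]+R.from_euler('z',a).as_matrix()[:2,:2]@[x,y]
print("corner",T(52,-47),"seat",T(20,-23),"hinge pred",T(170,0))
H=np.array([f(p,24) for p in [(78,203),(131,221),(104,300),(50,283)]])
L=np.linalg.norm(np.roll(H,-1,0)-H,axis=1); hx=H[0]+H[1]-H[2]-H[3]
print("carrier",H.mean(0),L,"ang",round(np.arctan2(hx[1],hx[0]),3))
pin=f((603,318),215);hg=f((648,103),190);print("pin",pin,"hinge",hg,np.linalg.norm((pin-hg)[:2]),"boomang",np.arctan2(*(hg-pin)[1::-1])-a)
print("round",f((120,485),62))
E
python3 m1.py; python3 -c "
from h import *
s=arm.state(); print(R.from_rotvec(s['eef_rot']).as_matrix().round(3))"
```

```text
plate [484.2 -35.2  10. ] sides [127.9 148.1 128.8 148.6] ang [-0.3 -0.3]
corner [522.4 -94. ] seat [497.6 -62.6] hinge pred [648.5 -78.9]
carrier [586.8 219.6  24. ] [32.2 47.7 32.5 48.5] ang -0.304
pin [541.7 -54.7 215. ] hinge [649.3 -78.6 190. ] 110.222793713904 boomang 0.0411616545724236
round [455.4 193.7  62. ]
[[ 0.911  0.412 -0.   ]
 [ 0.412 -0.911  0.001]
 [-0.    -0.001 -1.   ]]
```

```bash
python3 -m handwheel '[{"dx":2.8,"dy":5.1,"dz":0.5,"rz":-0.064,"hand":0.45},{"dx":2.8,"dy":5.1,"dz":0.5,"rz":-0.064,"hand":0.45},{"dx":2.8,"dy":5.1,"dz":0.5,"rz":-0.064,"hand":0.45},{"dx":2.8,"dy":5.1,"dz":0.5,"rz":-0.064,"hand":0.45},{"dx":2.9,"dy":5.2,"dz":0.5,"rz":-0.064,"hand":0.45},{"dx":2.9,"dy":5.2,"rz":-0.064,"hand":0.45},{"dx":2.9,"dy":5.2,"rz":-0.064,"hand":0.45},{"dx":2.9,"dy":5.2,"rz":-0.064,"hand":0.45},{"dx":2.9,"dy":5.2,"rz":-0.064,"hand":0.45},{"dx":2.7,"dy":5.0,"rz":-0.064,"hand":0.45},{"hand":0.45},{"hand":0.45}]'
python3 - <<'E'
from h import *
s=arm.state(); M=R.from_rotvec(s['eef_rot']).as_matrix(); print(s['t'],s['position'],'yaw',np.arctan2(M[1,1],M[0,1]),'tilt',M[:,2],s['width'],s['joint_pos'].round(2))
E
```

```text
0.15 [ 257.47007474 -569.24102133  230.81914914] yaw -1.1460160104275907 tilt [-4.33666833e-04  7.79502088e-04 -9.99999602e-01] 85.27546166562122 [ 1.1   0.42 -0.01  1.61  0.    1.11 -0.05]invalid input at $[0]: expected keys dx, dy, dz, rx, ry, rz, hand
```

```bash
cat > st.py <<'E'
from h import *
s=arm.state(); M=R.from_rotvec(s['eef_rot']).as_matrix(); print('yaw',round(np.arctan2(M[1,1],M[0,1]),4),'tilt',M[:,2].round(4),s['joint_pos'].round(2))
E
python3 -m handwheel '[{"dx":2.8,"dy":5.1,"dz":0.5,"rx":0,"ry":0,"rz":-0.064,"hand":0.45},{"dx":2.8,"dy":5.1,"dz":0.5,"rx":0,"ry":0,"rz":-0.064,"hand":0.45},{"dx":2.8,"dy":5.1,"dz":0.5,"rx":0,"ry":0,"rz":-0.064,"hand":0.45},{"dx":2.8,"dy":5.1,"dz":0.5,"rx":0,"ry":0,"rz":-0.064,"hand":0.45},{"dx":2.9,"dy":5.2,"dz":0.5,"rx":0,"ry":0,"rz":-0.064,"hand":0.45},{"dx":2.9,"dy":5.2,"dz":0,"rx":0,"ry":0,"rz":-0.064,"hand":0.45},{"dx":2.9,"dy":5.2,"dz":0,"rx":0,"ry":0,"rz":-0.064,"hand":0.45},{"dx":2.9,"dy":5.2,"dz":0,"rx":0,"ry":0,"rz":-0.064,"hand":0.45},{"dx":2.9,"dy":5.2,"dz":0,"rx":0,"ry":0,"rz":-0.064,"hand":0.45},{"dx":2.7,"dy":5.0,"dz":0,"rx":0,"ry":0,"rz":-0.064,"hand":0.45},{"dx":0,"dy":0,"dz":0,"rx":0,"ry":0,"rz":0,"hand":0.45},{"dx":0,"dy":0,"dz":0,"rx":0,"ry":0,"rz":0,"hand":0.45}]'; python3 st.py
```

```text
t: 1.65
position: [541.3, -55.7, 256.0]
eef_rot: [3.123, -0.337, -0.001]
contact_force: [0.3, -0.7, 0.2]
width: 38.7
grasp_force: 0.0
yaw -1.7856 tilt [-7.e-04 -1.e-04 -1.e+00] [ 0.28  0.26 -0.27  1.78  0.08  1.11 -1.81]
```

```bash
python3 -m handwheel '[{"dx":0,"dy":0.1,"dz":-2.6,"rx":0,"ry":0,"rz":0,"hand":0.45},{"dx":0,"dy":0,"dz":-2.6,"rx":0,"ry":0,"rz":0,"hand":0.45},{"dx":0,"dy":0,"dz":-2.6,"rx":0,"ry":0,"rz":0,"hand":0.45},{"dx":0,"dy":0,"dz":0,"rx":0,"ry":0,"rz":0,"hand":0.26},{"dx":0,"dy":0,"dz":0,"rx":0,"ry":0,"rz":0,"hand":0.26},{"dx":0,"dy":0,"dz":0,"rx":0,"ry":0,"rz":0,"hand":0.26}]' 20
python3 - <<'E'
from h import *
p0=2.923; h=np.array([649.3,-78.6]); ph=p0+np.arange(9)*.182
P=h+110*np.c_[np.cos(ph),np.sin(ph)]; print((np.diff(P,axis=0)/10).round(2), P[-1])
crop('scene',200,150,160,5,'cage')
E
```

```text
t: 2.4
position: [542.1, -54.8, 179.4]
eef_rot: [3.123, -0.338, 0.003]
contact_force: [0.5, 0.2, 0.6]
width: 22.4
grasp_force: 0.0
[[-0.25 -1.98]
 [ 0.11 -2.  ]
 [ 0.47 -1.94]
 [ 0.81 -1.83]
 [ 1.13 -1.65]
 [ 1.41 -1.42]
 [ 1.64 -1.14]
 [ 1.82 -0.82]] [ 613.30279916 -182.54326112]
```

View pics/cage.png

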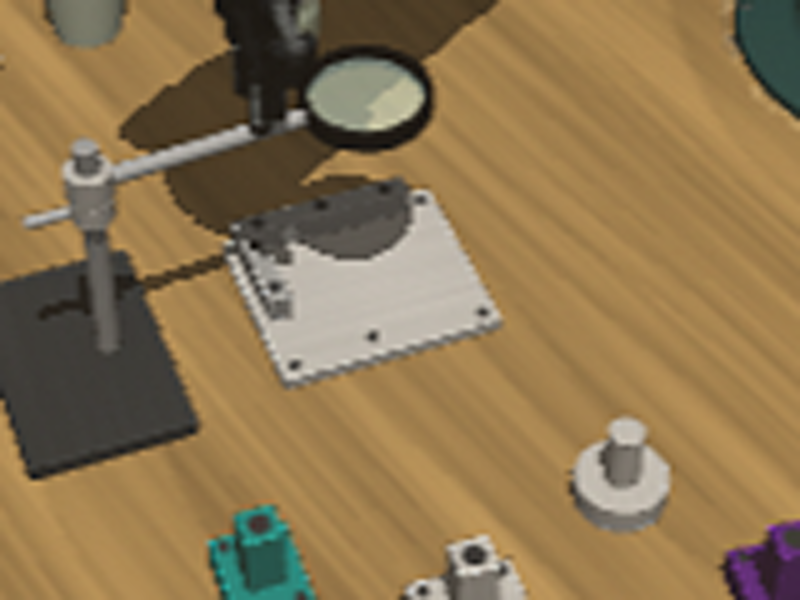

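The crop shows the fingers round the pin at (263,105), with the rod passing below. Now I swing it along the arc.

```bash
python3 -m handwheel '[{"dx":-0.25,"dy":-1.98,"dz":0,"rx":0,"ry":0,"rz":0.18,"hand":0.26},{"dx":0.11,"dy":-2.0,"dz":0,"rx":0,"ry":0,"rz":0.18,"hand":0.26},{"dx":0.47,"dy":-1.94,"dz":0,"rx":0,"ry":0,"rz":0.18,"hand":0.26},{"dx":0.81,"dy":-1.83,"dz":0,"rx":0,"ry":0,"rz":0.18,"hand":0.26},{"dx":1.13,"dy":-1.65,"dz":0,"rx":0,"ry":0,"rz":0.18,"hand":0.26},{"dx":1.41,"dy":-1.42,"dz":0,"rx":0,"ry":0,"rz":0.18,"hand":0.26},{"dx":1.64,"dy":-1.14,"dz":0,"rx":0,"ry":0,"rz":0.18,"hand":0.26},{"dx":1.82,"dy":-0.82,"dz":0,"rx":0,"ry":0,"rz":0.18,"hand":0.26},{"dx":0.3,"dy":-0.1,"dz":0,"rx":0,"ry":0,"rz":0,"hand":0.26},{"dx":0,"dy":0,"dz":0,"rx":0,"ry":0,"rz":0,"hand":0.26},{"dx":0,"dy":0,"dz":0,"rx":0,"ry":0,"rz":0,"hand":0.26}]'; python3 st.py
python3 -c "
from h import *
crop('top',284,150,160,5,'boom1')"
```

```text
t: 3.82
position: [615.6, -182.8, 178.5]
eef_rot: [2.572, 1.803, -0.0]
contact_force: [-0.5, -0.6, 0.0]
width: 21.9
grasp_force: 0.0
yaw -0.348 tilt [-0.e+00 -4.e-04 -1.e+00] [ 0.59  0.54 -0.49  1.6   0.28  1.06 -0.32]
```

View pics/boom1.png

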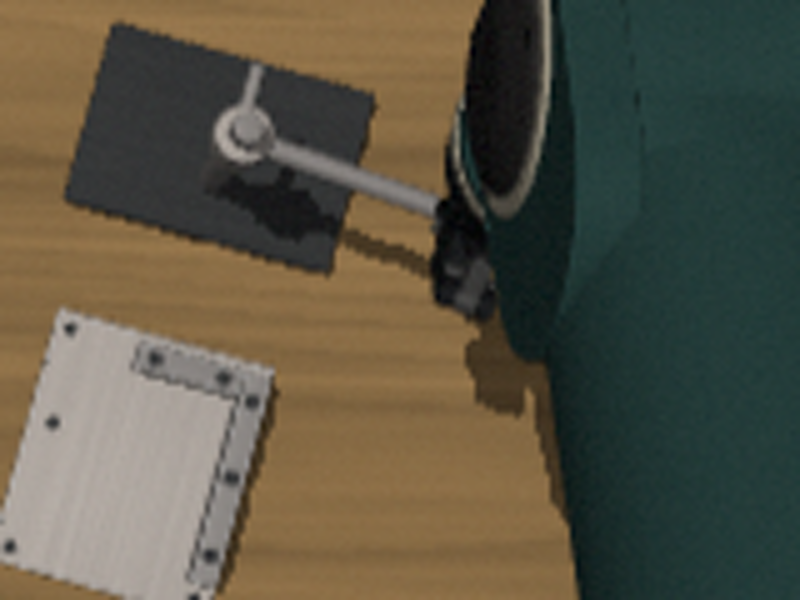

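The boom has swung over and the rod points right. The fences are now visible, with the inner corner at about (238,402). I nudge to the stop, then lift off.

```bash
python3 -m handwheel '[{"dx":0.3,"dy":-0.1,"dz":0,"rx":0,"ry":0,"rz":0,"hand":0.26},{"dx":0.2,"dy":-0.05,"dz":0,"rx":0,"ry":0,"rz":0,"hand":0.26},{"dx":0,"dy":0,"dz":0,"rx":0,"ry":0,"rz":0,"hand":0.26},{"dx":0,"dy":0,"dz":0,"rx":0,"ry":0,"rz":0,"hand":0.26}]'
python3 - <<'E'
from h import *
f=lambda p,z: ray("top",284+(p[0]+.5)/5-.5,150+(p[1]+.5)/5-.5,z)
print("corner",f((238,402),30), "z10", f((238,402),10))
a=f((135,372),30);b=f((238,402),30);c=f((190,578),30);print(np.arctan2(*(b-c)[1::-1]),np.arctan2(*(a-b)[1::-1])-np.pi/2,np.linalg.norm(a-b),np.linalg.norm(b-c))
E
sed -i 's/precision=1/precision=4/' m1.py; sed -i 's/np.round(\[a,b\],3)/a,b/' m1.py; sed -n 7,8p m1.py
```

```text
t: 4.38
position: [618.8, -184.1, 178.3]
eef_rot: [-2.568, -1.804, 0.006]
contact_force: [-23.4, 4.7, 15.3]
width: 22.5
grasp_force: 12.1
corner [519.82143483 -93.30211301  30.        ] z10 [520.4432775  -95.67071615  10.        ]
-0.2607799605893683 -0.2684500441398736 60.69194780953618 102.69498916805301
print("plate",c,"sides",L,"ang",a,b); a=(a+b)/2
T=lambda x,y:c[:2]+R.from_euler('z',a).as_matrix()[:2,:2]@[x,y]
```

The stop was reached (24 N reaction). Next I release, lift and go over to the carrier.

```bash
python3 -m handwheel '[{"dx":-0.5,"dy":0.1,"dz":0,"rx":0,"ry":0,"rz":0,"hand":0.5},{"dx":0,"dy":0,"dz":0,"rx":0,"ry":0,"rz":0,"hand":0.5},{"dx":0,"dy":0,"dz":4,"rx":0,"ry":0,"rz":0,"hand":0.55},{"dx":0,"dy":0,"dz":6,"rx":0,"ry":0,"rz":0,"hand":0.55},{"dx":-0.35,"dy":5.04,"dz":0,"rx":0,"ry":0,"rz":0.044,"hand":0.55},{"dx":-0.35,"dy":5.04,"dz":0,"rx":0,"ry":0,"rz":0,"hand":0.55},{"dx":-0.35,"dy":5.04,"dz":0,"rx":0,"ry":0,"rz":0,"hand":0.55},{"dx":-0.35,"dy":5.04,"dz":0,"rx":0,"ry":0,"rz":0,"hand":0.55},{"dx":-0.35,"dy":5.04,"dz":0,"rx":0,"ry":0,"rz":0,"hand":0.55},{"dx":-0.35,"dy":5.04,"dz":0,"rx":0,"ry":0,"rz":0,"hand":0.55},{"dx":-0.35,"dy":5.04,"dz":0,"rx":0,"ry":0,"rz":0,"hand":0.55},{"dx":-0.35,"dy":5.04,"dz":0,"rx":0,"ry":0,"rz":0,"hand":0.55},{"dx":0,"dy":0,"dz":-6,"rx":0,"ry":0,"rz":0,"hand":0.55},{"dx":0,"dy":0,"dz":-6,"rx":0,"ry":0,"rz":0,"hand":0.55},{"dx":0,"dy":0,"dz":0,"rx":0,"ry":0,"rz":0,"hand":0.55},{"dx":0,"dy":0,"dz":0,"rx":0,"ry":0,"rz":0,"hand":0.55}]'; python3 st.py
```

```text
t: 6.38
position: [589.0, 220.1, 160.7]
eef_rot: [2.53, 1.862, 0.004]
contact_force: [0.1, 1.5, 1.1]
width: 46.9
grasp_force: 0.0
yaw -0.3022 tilt [ 0.002   0.0011 -1.    ] [ 0.03  0.56 -0.6   1.65  0.36  1.03 -0.99]
```

```bash
python3 -m handwheel '[{"dx":-0.2,"dy":0,"dz":-4,"rx":0,"ry":0,"rz":0,"hand":0.55},{"dx":0,"dy":0,"dz":-4,"rx":0,"ry":0,"rz":0,"hand":0.55},{"dx":0,"dy":0,"dz":-3,"rx":0,"ry":0,"rz":0,"hand":0.55},{"dx":0,"dy":0,"dz":-1.8,"rx":0,"ry":0,"rz":0,"hand":0.55},{"dx":0,"dy":0,"dz":0,"rx":0,"ry":0,"rz":0,"hand":0.55}]'
python3 -c "
from h import *
crop('scene',240,200,120,6,'gr')"
```

```text
t: 7.0
position: [586.6, 219.6, 31.1]
eef_rot: [2.53, 1.861, 0.001]
contact_force: [-0.1, -0.4, 0.6]
width: 46.7
grasp_force: 0.0
```

View pics/gr.png

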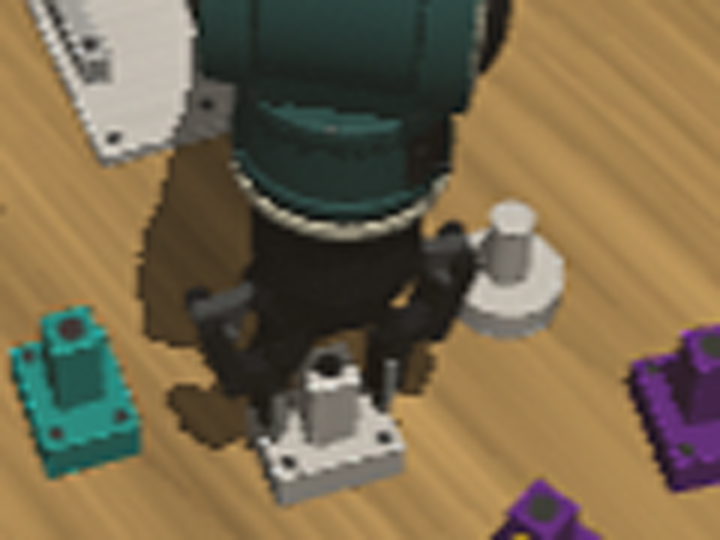

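The fingers straddle the stem at (330,405) and are clear of the neighbours. I close and lift.

```bash
python3 -m handwheel '[{"dx":0,"dy":0,"dz":0,"rx":0,"ry":0,"rz":0,"hand":0},{"dx":0,"dy":0,"dz":0,"rx":0,"ry":0,"rz":0,"hand":0},{"dx":0,"dy":0,"dz":0,"rx":0,"ry":0,"rz":0,"hand":0},{"dx":0,"dy":0,"dz":0,"rx":0,"ry":0,"rz":0,"hand":0},{"dx":0,"dy":0,"dz":3,"rx":0,"ry":0,"rz":0,"hand":0},{"dx":0,"dy":0,"dz":5,"rx":0,"ry":0,"rz":0,"hand":0},{"dx":0,"dy":0,"dz":0,"rx":0,"ry":0,"rz":0,"hand":0},{"dx":0,"dy":0,"dz":0,"rx":0,"ry":0,"rz":0,"hand":0}]' 80; python3 st.py
```

```text
t: 8.05
position: [585.8, 219.1, 110.0]
eef_rot: [2.53, 1.862, -0.001]
contact_force: [0.1, -0.7, -4.4]
width: 23.1
grasp_force: 79.7
yaw -0.3022 tilt [-1.e-04 -5.e-04 -1.e+00] [ 0.01  0.62 -0.58  1.69  0.4   0.95 -1.02]
```

```bash
python3 -m handwheel '[{"dx":-1.63,"dy":-4.44,"dz":0,"rx":0,"ry":0,"rz":0.02,"hand":0},{"dx":-1.63,"dy":-4.44,"dz":0,"rx":0,"ry":0,"rz":0.02,"hand":0},{"dx":-1.63,"dy":-4.44,"dz":0,"rx":0,"ry":0,"rz":0,"hand":0},{"dx":-1.63,"dy":-4.44,"dz":0,"rx":0,"ry":0,"rz":0,"hand":0},{"dx":-1.63,"dy":-4.44,"dz":0,"rx":0,"ry":0,"rz":0,"hand":0},{"dx":-1.63,"dy":-4.44,"dz":0,"rx":0,"ry":0,"rz":0,"hand":0},{"dx":0,"dy":0,"dz":-3,"rx":0,"ry":0,"rz":0,"hand":0},{"dx":0,"dy":0,"dz":-2.5,"rx":0,"ry":0,"rz":0,"hand":0},{"dx":0,"dy":0,"dz":0,"rx":0,"ry":0,"rz":0,"hand":0},{"dx":0,"dy":0,"dz":0,"rx":0,"ry":0,"rz":0,"hand":0}]'; python3 st.py
python3 -c "
from h import *
crop('scene',230,130,133,6,'pl')
crop('top',270,170,133,6,'plt')"
```

```text
t: 9.3
position: [488.3, -46.7, 55.6]
eef_rot: [-2.492, -1.913, 0.0]
contact_force: [0.1, 0.5, -2.8]
width: 23.2
grasp_force: 79.3
yaw -0.2616 tilt [-3.e-04  3.e-04 -1.e+00] [ 0.49  0.5  -0.55  2.06  0.4   0.69 -0.58]
```

View pics/pl.png

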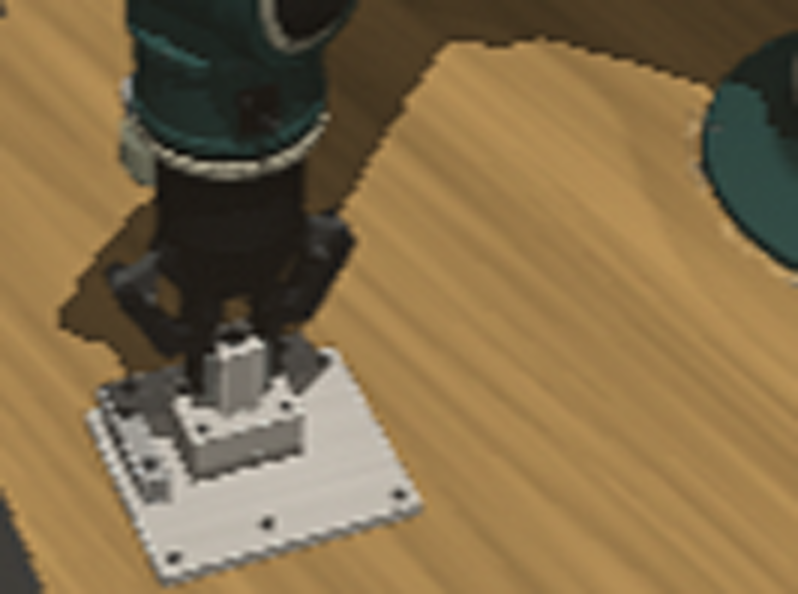

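The carrier hovers over the plate, inside both fences and parallel to them. I lower it gently.

```bash
python3 -m handwheel '[{"dx":0,"dy":0,"dz":-0.8,"rx":0,"ry":0,"rz":0,"hand":0},{"dx":0,"dy":0,"dz":-0.4,"rx":0,"ry":0,"rz":0,"hand":0},{"dx":0,"dy":0,"dz":0,"rx":0,"ry":0,"rz":0,"hand":0},{"dx":0,"dy":0,"dz":0,"rx":0,"ry":0,"rz":0,"hand":0}]'; python3 -m handwheel '[{"dx":0,"dy":0,"dz":-0.15,"rx":0,"ry":0,"rz":0,"hand":0},{"dx":0,"dy":0,"dz":0,"rx":0,"ry":0,"rz":0,"hand":0},{"dx":0,"dy":0,"dz":0,"rx":0,"ry":0,"rz":0,"hand":0}]'
```

```text
t: 9.9
position: [488.2, -46.9, 43.3]
eef_rot: [-2.492, -1.912, -0.0]
contact_force: [0.3, 0.2, -3.6]
width: 23.2
grasp_force: 79.5
t: 10.28
position: [488.3, -47.0, 41.9]
eef_rot: [2.492, 1.912, 0.0]
contact_force: [0.5, -0.9, -0.7]
width: 22.8
grasp_force: 79.8
```

```bash
python3 -m handwheel '[{"dx":0,"dy":0,"dz":-0.06,"rx":0,"ry":0,"rz":0,"hand":0},{"dx":0,"dy":0,"dz":0,"rx":0,"ry":0,"rz":0,"hand":0},{"dx":0,"dy":0,"dz":0,"rx":0,"ry":0,"rz":0,"hand":0}]'
```

```text
t: 10.65
position: [488.4, -47.1, 41.8]
eef_rot: [2.492, 1.912, -0.0]
contact_force: [-5.8, -0.9, 17.1]
width: 23.5
grasp_force: 82.3
```

```bash
python3 -m handwheel '[{"dx":0,"dy":0,"dz":0.05,"rx":0,"ry":0,"rz":0,"hand":0},{"dx":0,"dy":0,"dz":0,"rx":0,"ry":0,"rz":0,"hand":0},{"dx":0,"dy":0,"dz":0,"rx":0,"ry":0,"rz":0,"hand":0}]'; python3 -m handwheel '[{"dx":-0.08,"dy":-0.29,"dz":0,"rx":0,"ry":0,"rz":0,"hand":0},{"dx":-0.08,"dy":-0.29,"dz":0,"rx":0,"ry":0,"rz":0,"hand":0},{"dx":-0.08,"dy":-0.29,"dz":0,"rx":0,"ry":0,"rz":0,"hand":0},{"dx":0,"dy":0,"dz":0,"rx":0,"ry":0,"rz":0,"hand":0},{"dx":0,"dy":0,"dz":0,"rx":0,"ry":0,"rz":0,"hand":0}]'; python3 st.py
```

```text
t: 11.02
position: [488.3, -47.0, 41.8]
eef_rot: [2.493, 1.912, -0.0]
contact_force: [-2.3, -1.6, 6.3]
width: 23.0
grasp_force: 80.7
t: 11.65
position: [486.0, -55.9, 41.8]
eef_rot: [2.492, 1.912, 0.0]
contact_force: [0.4, 0.9, 5.7]
width: 23.0
grasp_force: 80.9
yaw -0.2622 tilt [ 4.e-04 -2.e-04 -1.e+00] [ 0.49  0.52 -0.53  2.07  0.42  0.66 -0.58]
```

```bash
cat > fx.py <<'E'
from h import *
F=[]
for _ in range(3):
    arm.read_camera('top'); s=arm.state(); F.append(s['contact_force'])
F=np.mean(F,0); M=R.from_rotvec(s['eef_rot']).as_matrix()
c,n=np.cos(-.262),np.sin(-.262); d=s['position'][:2]-[521,-93.7]
print('fix Fx %.1f Fy %.1f Fz %.1f | rel corner x %.2f y %.2f | yaw %.4f tilt'%(c*F[0]+n*F[1],-n*F[0]+c*F[1],F[2],c*d[0]+n*d[1],-n*d[0]+c*d[1],np.arctan2(M[1,1],M[0,1])),M[:2,2].round(4),'Mz %.2f'%s['wrist_torque'][2],round(s['t'],2),s['width'])
E
Z='{}'; python3 fx.py
python3 -m handwheel '[{"dx":-0.026,"dy":-0.097,"dz":0.01,"rx":0,"ry":0,"rz":0,"hand":0},{"dx":0,"dy":0,"dz":0,"rx":0,"ry":0,"rz":0,"hand":0},{"dx":0,"dy":0,"dz":0,"rx":0,"ry":0,"rz":0,"hand":0}]' >/dev/null; python3 fx.py
python3 -m handwheel '[{"dx":-0.026,"dy":-0.097,"dz":0,"rx":0,"ry":0,"rz":0,"hand":0},{"dx":0,"dy":0,"dz":0,"rx":0,"ry":0,"rz":0,"hand":0},{"dx":0,"dy":0,"dz":0,"rx":0,"ry":0,"rz":0,"hand":0}]'>/dev/null; python3 fx.py
```

```text
fix Fx 0.4 Fy 1.2 Fz 6.0 | rel corner x -43.61 y 27.42 | yaw -0.2623 tilt [ 0.0004 -0.0002] Mz -0.03 11.8 22.872571875733794
fix Fx 1.2 Fy 2.3 Fz 5.2 | rel corner x -43.75 y 26.56 | yaw -0.2621 tilt [ 0.0001 -0.0001] Mz -0.04 12.32 22.97457087418729
fix Fx 0.7 Fy 3.7 Fz 5.6 | rel corner x -43.79 y 25.76 | yaw -0.2618 tilt [0.0002 0.0001] Mz -0.03 12.85 22.763647784684057
```

```bash

python3 -m handwheel '[{"dx":0.29,"dy":-0.078,"dz":0.005,"rx":0,"ry":0,"rz":0,"hand":0},{"dx":0.29,"dy":-0.078,"dz":0,"rx":0,"ry":0,"rz":0,"hand":0},{"dx":0.29,"dy":-0.078,"dz":0,"rx":0,"ry":0,"rz":0,"hand":0},{"dx":0,"dy":0,"dz":0,"rx":0,"ry":0,"rz":0,"hand":0},{"dx":0,"dy":0,"dz":0,"rx":0,"ry":0,"rz":0,"hand":0}]' >/dev/null; python3 fx.py
python3 -m handwheel '[{"dx":-0.026,"dy":-0.097,"dz":0,"rx":0,"ry":0,"rz":0,"hand":0},{"dx":0,"dy":0,"dz":0,"rx":0,"ry":0,"rz":0,"hand":0},{"dx":0,"dy":0,"dz":0,"rx":0,"ry":0,"rz":0,"hand":0}]'>/dev/null; python3 fx.py
```

```text
fix Fx -9.2 Fy -0.1 Fz 18.1 | rel corner x -36.02 y 25.34 | yaw -0.2618 tilt [-0.0024 -0.0005] Mz 0.06 13.62 22.84783183335854
fix Fx -7.3 Fy 4.0 Fz 13.0 | rel corner x -35.67 y 24.87 | yaw -0.2614 tilt [-0.0014  0.0001] Mz 0.08 14.15 23.17766579470757
```

```bash

python3 -m handwheel '[{"dx":0,"dy":0,"dz":0.03,"rx":0,"ry":0,"rz":0,"hand":0},{"dx":0,"dy":0,"dz":0,"rx":0,"ry":0,"rz":0,"hand":0},{"dx":0,"dy":0,"dz":0,"rx":0,"ry":0,"rz":0,"hand":0}]' >/dev/null; python3 fx.py
python3 -m handwheel '[{"dx":-0.026,"dy":-0.097,"dz":0,"rx":0,"ry":0,"rz":0,"hand":0},{"dx":0,"dy":0,"dz":0,"rx":0,"ry":0,"rz":0,"hand":0},{"dx":0,"dy":0,"dz":0,"rx":0,"ry":0,"rz":0,"hand":0}]'>/dev/null; python3 fx.py
```

```text
fix Fx -4.5 Fy 3.6 Fz 3.5 | rel corner x -35.55 y 24.62 | yaw -0.2617 tilt [-0.0014  0.0001] Mz 0.16 14.68 23.067352543654337
fix Fx -4.6 Fy 8.3 Fz 2.7 | rel corner x -35.54 y 24.46 | yaw -0.2611 tilt [-0.0009  0.0011] Mz 0.08 15.2 23.348644321218117
```

```bash

python3 -m handwheel '[{"dx":0.145,"dy":-0.039,"dz":0,"rx":0,"ry":0,"rz":0,"hand":0},{"dx":0,"dy":0,"dz":0,"rx":0,"ry":0,"rz":0,"hand":0},{"dx":0,"dy":0,"dz":0,"rx":0,"ry":0,"rz":0,"hand":0}]' >/dev/null; python3 fx.py
python3 -m handwheel '[{"dx":0.097,"dy":-0.026,"dz":0,"rx":0,"ry":0,"rz":0,"hand":0},{"dx":0,"dy":0,"dz":0,"rx":0,"ry":0,"rz":0,"hand":0},{"dx":0,"dy":0,"dz":0,"rx":0,"ry":0,"rz":0,"hand":0}]'>/dev/null; python3 fx.py
```

```text
fix Fx -8.8 Fy 8.6 Fz 8.5 | rel corner x -34.58 y 24.51 | yaw -0.2609 tilt [-0.0019  0.001 ] Mz 0.10 15.72 23.33416370959251
fix Fx -10.4 Fy 8.5 Fz 8.8 | rel corner x -33.68 y 24.52 | yaw -0.2608 tilt [-0.0021  0.001 ] Mz 0.04 16.25 23.203911363807716
```

```bash

python3 -m handwheel '[{"dx":0.097,"dy":-0.026,"dz":0.015,"rx":0,"ry":0,"rz":0,"hand":0},{"dx":0,"dy":0,"dz":0,"rx":0,"ry":0,"rz":0,"hand":0},{"dx":0,"dy":0,"dz":0,"rx":0,"ry":0,"rz":0,"hand":0}]' >/dev/null; python3 fx.py
python3 -m handwheel '[{"dx":0.097,"dy":-0.026,"dz":0,"rx":0,"ry":0,"rz":0,"hand":0},{"dx":0,"dy":0,"dz":0,"rx":0,"ry":0,"rz":0,"hand":0},{"dx":0,"dy":0,"dz":0,"rx":0,"ry":0,"rz":0,"hand":0}]'>/dev/null; python3 fx.py
```

```text
fix Fx -7.6 Fy 9.1 Fz 3.8 | rel corner x -32.55 y 24.46 | yaw -0.2610 tilt [-0.0019  0.0011] Mz 0.12 16.77 23.292013537104918
fix Fx -7.3 Fy 8.1 Fz 4.6 | rel corner x -31.58 y 24.49 | yaw -0.2609 tilt [-0.002   0.0011] Mz 0.05 17.3 22.80723114930653
```

```bash

python3 -m handwheel '[{"dx":0.097,"dy":-0.026,"dz":0,"rx":0,"ry":0,"rz":0,"hand":0},{"dx":0,"dy":0,"dz":0,"rx":0,"ry":0,"rz":0,"hand":0},{"dx":0,"dy":0,"dz":0,"rx":0,"ry":0,"rz":0,"hand":0}]' >/dev/null; python3 fx.py
python3 -m handwheel '[{"dx":0.097,"dy":-0.026,"dz":0,"rx":0,"ry":0,"rz":0,"hand":0},{"dx":0,"dy":0,"dz":0,"rx":0,"ry":0,"rz":0,"hand":0},{"dx":0,"dy":0,"dz":0,"rx":0,"ry":0,"rz":0,"hand":0}]'>/dev/null; python3 fx.py
```

```text
fix Fx -7.9 Fy 9.3 Fz 4.8 | rel corner x -30.60 y 24.49 | yaw -0.2609 tilt [-0.002   0.0011] Mz 0.11 17.82 22.981980706867304
fix Fx -8.9 Fy 7.9 Fz 5.8 | rel corner x -29.71 y 24.48 | yaw -0.2608 tilt [-0.0022  0.0011] Mz 0.14 18.35 23.20311663828582
```

```bash

python3 -m handwheel '[{"dx":0.097,"dy":-0.026,"dz":0.005,"rx":0,"ry":0,"rz":0,"hand":0},{"dx":0,"dy":0,"dz":0,"rx":0,"ry":0,"rz":0,"hand":0},{"dx":0,"dy":0,"dz":0,"rx":0,"ry":0,"rz":0,"hand":0}]' >/dev/null; python3 fx.py
python3 -m handwheel '[{"dx":0.097,"dy":-0.026,"dz":0,"rx":0,"ry":0,"rz":0,"hand":0},{"dx":0,"dy":0,"dz":0,"rx":0,"ry":0,"rz":0,"hand":0},{"dx":0,"dy":0,"dz":0,"rx":0,"ry":0,"rz":0,"hand":0}]'>/dev/null; python3 fx.py
```

```text
fix Fx -16.1 Fy 7.9 Fz 14.4 | rel corner x -29.61 y 24.47 | yaw -0.2606 tilt [-0.004  0.001] Mz 0.13 18.88 23.150892437073704
fix Fx -25.0 Fy 7.5 Fz 24.9 | rel corner x -29.53 y 24.46 | yaw -0.2603 tilt [-0.0057  0.0009] Mz 0.17 19.4 22.86905012562953
```

Both fences are touched now. I trim the forces: less x, less downward, a little more y.

```bash

python3 -m handwheel '[{"dx":-0.08,"dy":0.02,"dz":0.03,"rx":0,"ry":0,"rz":0,"hand":0},{"dx":-0.013,"dy":-0.048,"dz":0,"rx":0,"ry":0,"rz":0,"hand":0},{"dx":0,"dy":0,"dz":0,"rx":0,"ry":0,"rz":0,"hand":0},{"dx":0,"dy":0,"dz":0,"rx":0,"ry":0,"rz":0,"hand":0}]' >/dev/null; python3 fx.py
```

```text
fix Fx -14.7 Fy 11.2 Fz 8.0 | rel corner x -29.55 y 24.39 | yaw -0.2602 tilt [-0.0039  0.0016] Mz 0.22 20.05 23.014985496661208
```

```bash

python3 -m handwheel '[{"dx":-0.004,"dy":-0.015,"dz":0.015,"rx":0,"ry":0,"rz":0,"hand":0},{"dx":0,"dy":0,"dz":0,"rx":0,"ry":0,"rz":0,"hand":0},{"dx":0,"dy":0,"dz":0,"rx":0,"ry":0,"rz":0,"hand":0},{"dx":0,"dy":0,"dz":0,"rx":0,"ry":0,"rz":0,"hand":0}]' >/dev/null; python3 fx.py
python3 -c "
from h import *
a=cv2.resize(arm.read_camera('scene')[130:235,170:310,::-1],(800,600),interpolation=cv2.INTER_CUBIC)
cv2.imwrite('pics/fin_s.png',a)
crop('top',200,90,200,4,'fin_t')"
```

```text
fix Fx -13.9 Fy 12.2 Fz 4.3 | rel corner x -29.60 y 24.37 | yaw -0.2601 tilt [-0.004   0.0019] Mz 0.17 20.7 22.63507725161337
```

View pics/fin_s.png

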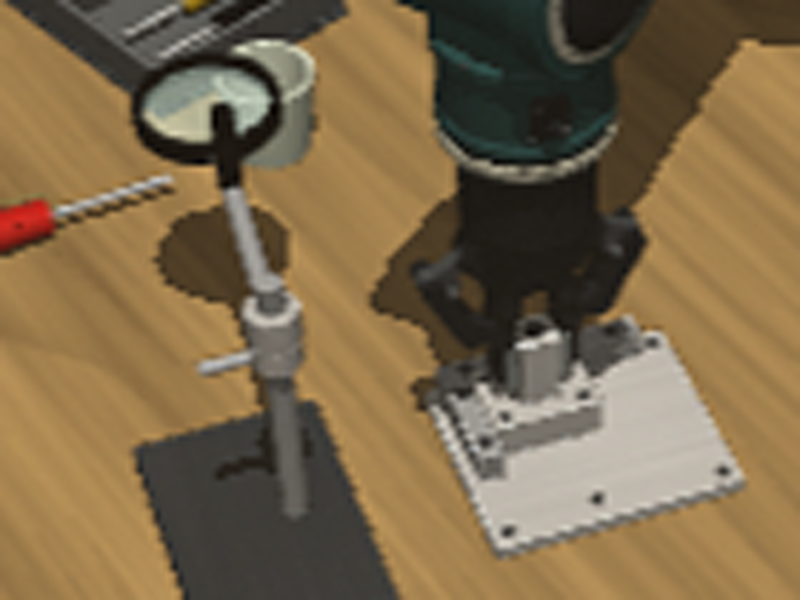

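View pics/fin_t.png

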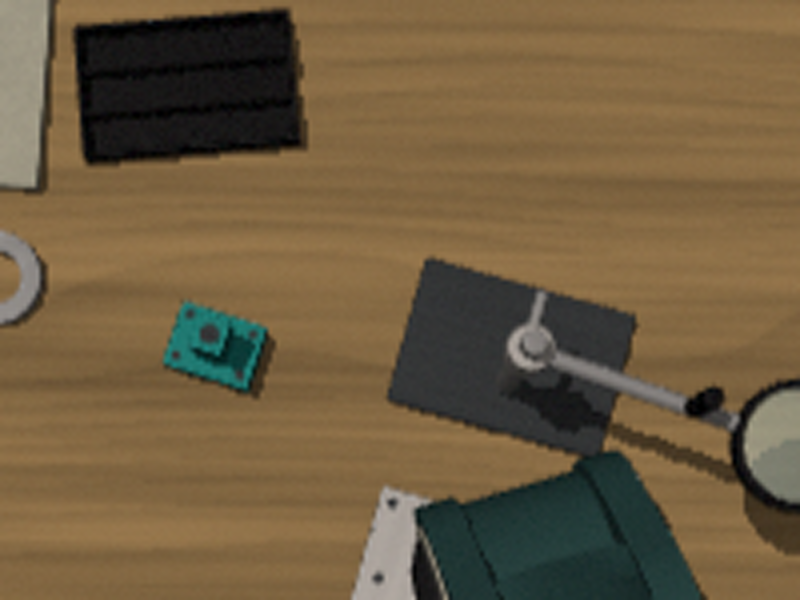

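The carrier's foot sits against the short fence at (490,450) and along the long fence. The boom is at its stop, the bystanders are in place, and the forces are steady at about 14 N and 12 N. I hand in.

```bash
python3 fx.py; python3 -c "
from plant import arm
print(arm.close_job())"
```

```text
fix Fx -13.4 Fy 12.2 Fz 3.9 | rel corner x -29.58 y 24.38 | yaw -0.2601 tilt [-0.004   0.0019] Mz 0.16 20.95 22.836855451591195
the job is handed in; nothing more can be done
None
```

The job is handed in at about 21 s of the 69 s: the boom is swung to its stop, and the gripper still holds the carrier flat in the corner, pressing about 13 N towards the short fence and 12 N towards the long one; no verdict came back, and the long-fence contact was judged by force, not seen.

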